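# Slide the stretch-film rolls into their bench holders

### The arm

A 6-joint arm with a two-finger parallel gripper is mounted at the origin on the work surface. World frame = base frame: x ahead of the robot, y to its left, z up, the work surface at z = 0. Lengths are in m, angles in degrees, forces in N, time in s.
With the tool pointing down it reaches from about 0.35 to 0.875 m from the base axis. Payload 4.2 kg.
Tool frame: the origin (TCP) lies at the very end of the fingers, on their centre line; the grasp point (between the pads) lies 19 mm behind it; z points along the fingers, y is the line along which they close (so a half turn about z gives the same grasp; the last joint's range is limited). The gripper opens to 87 mm and grips with 3 to 60 N. Pads are 19 mm wide; open, the fingers measure 117 mm over their backs; the gripper's body (75 mm by 190 mm) begins 51 mm behind the grasp point.
Start: joints at [-52.506, 22.042, 0.453, 0, -68.411, -14.817], TCP at [0.241, -0.577, 0.223] pointing down, gripper open.
Joint ranges: [-179.83, 179.83], [-69.29, 118.12], [-61.27, 80.66], [-181.25, 117.63], [-171.15, -9.14], [-177.46, 177.46]. Speed limits (degrees/s): [159.86, 159.86, 180, 180, 180, 180].

### API

Orientations are given as a 3x3 rotation matrix whose columns are the frame's x, y, z axes.
In Python, from station import r gives the robot as it stands.
- The arm moves only by the tool jog_arm, never from a script. Its argument "plan" is text: rows parted by semicolons, each of 7 numbers parted by spaces: the shift along the tool's x, y, z normalised to -1 to 1, where 1 is 0.025 m, then the turn, a rotation vector about the tool's x, y, z normalised to -1 to 1, where 1 is 8 degrees, then the closure, from -1 (fully open) to 1 (shut). A call has exactly 10 rows; each row shifts and turns the commanded pose from where the row before left it, along the tool's axes as they then stand; what a row does not reach is not made up. A row lasts 1/10 s, in which the tool goes at most 50 mm and 8.59 degrees, less where a joint would pass 70% of its speed; a pose out of reach is approached as far as the arm can. A call with a number of a shift or a turn outside -1 to 1 is refused whole. A call with a gripper value outside its range is refused whole. The fingers move at their own pace and stop on an object; the grip force is fixed at half the most. Time passes only in rows, so rows that do not move let the fingers close, or fill a call up. It gives the time, the measured TCP pose, the force, the opening and the grip force at its end, in the units of the state.
- r.sense(): the state, without advancing time (a new reading comes with each control period).
- r.capture(name): name is "scene" or "top"; returns (picture, depth): 420x560x3 uint8, red, green, blue; 420x560 float32, m along the optical axis (not along the pixel's ray), 0 where there is no reading.
- r.get_calibration(name): a dict with "mtx" (3x3 intrinsics, pixels), "extrinsics" (4x4, takes a point from camera to world coordinates). Camera axes: x right, y up, looking along -z (the intrinsics and any distortion apply to the point x, -y, -z); pixel columns grow to the right and rows downward; lengths in m; the calibration is good to about 2 mm. A picture is of the moment at which its call begins. get_calibration takes no time and is no camera call.
- r.finish_job(): hands the job in; it is judged then, once.
The state is a dict: "time_s": time; "joints": joint angles; "joint_velocities": joint speeds; "effort": joint torques, N m; "tcp_pos": TCP position; "ee_rot": TCP orientation; "wrist_force": force on the tool from outside, world axes, zero at the start; "moment": the same for the moment, N m; "gripper_width": opening from 0.0 (shut) to 1.0 (fully open); "gripper_force": force on a finger pad.
Only numpy, scipy, OpenCV 4.12 (cv2) and the standard library are available. Lean on these libraries where they do the work, as an engineer would, in place of code of your own. Each camera call takes 0.05 s, during which the arm holds its last target. There are 200 camera calls.

### The job

Two rolls of stretch film, one slim and one fat, stand on the packing bench. Slide each one along the bench, upright and without lifting it, into the orange holder that fits it (slim roll in the narrow holder, fat roll in the wide one) until it is fully home against the back wall. Leave the other things on the bench where they are.

Things in the scene. Friction and masses are not known exactly. Their poses are not given: they have to be found in the camera images.
- slim_roll: the slim roll of stretch film: pale grey-white upright cylinder, 88 mm in diameter and 125 mm tall, brown cardboard core with a dark hole seen on its top; about 0.38 kg. Too thick to grasp. Origin: centre of its underside; z points up its axis.
- fat_roll: the fat roll of stretch film: pale grey-white upright cylinder, 112 mm in diameter and 125 mm tall, brown cardboard core with a dark hole seen on its top; about 0.5 kg. Too thick to grasp. Origin: centre of its underside; z points up its axis.
- narrow_holder: orange U-shaped holder for the slim roll, fixed on the robot's left; no floor. Walls 70 mm high, 8 thick, 98 mm apart inside. Origin: on the bench where the centre of a roll fully home stands. Mouth looks along its own -x; back wall's inner face at x = +44 mm, side walls start at x = -15 mm; from there lead-in wings flare out to x = -43 mm, tips 73 mm either side of the axis
- wide_holder: orange U-shaped holder for the fat roll, fixed on the robot's right; no floor. Walls 70 mm high, 8 thick, 122 mm apart inside. Origin: on the bench where the centre of a roll fully home stands. Mouth looks along its own -x; back wall's inner face at x = +56 mm, side walls start at x = -15 mm; from there lead-in wings flare out to x = -43 mm, tips 85 mm either side of the axis
- scanner: bystander: black and grey hand scanner lying flat, 160 mm long, 62 mm wide, 36 mm high; origin under its body, long axis x
- tape_roll: bystander: brown roll of packing tape lying flat, 100 mm in diameter, 48 mm high; origin: centre of its underside
- mouse: bystander: black computer mouse, 105 x 60 x 34 mm; origin: centre of its underside
- parts_tray: bystander: blue open plastic tray, 120 x 160 x 50 mm; origin: centre of its underside
- carton: bystander: closed brown carton, 100 x 130 x 90 mm; origin: centre of its underside
Mind the look-alikes: they are no part of the job. What is shaped like the wide_holder but pink or yellow is not meant.

How it is judged (in metres and radians):
At the end, for the whole second after the job is handed in: The slim roll stands in the narrow holder and the fat roll in the wide holder, each with its centre within 12 mm (horizontally) of the holder's home point, upright within 3 degrees, down on the bench (underside below 6 mm) and at rest (horizontal distance between slim_roll and narrow_holder below 0.012 m and height (world z) of each of slim_roll, fat_roll below 0.006 m and angle between each of slim_roll, fat_roll's own z axis and vertical below 0.06 rad and linear speed of each of slim_roll, fat_roll below 0.02 m/s and horizontal distance between fat_roll and wide_holder below 0.012 m); the robot touches nothing.
It fails at once if a roll is tipped by more than about 20 degrees (angle between any of slim_roll, fat_roll's own z axis and vertical above 0.35 rad).
It fails at once if a roll is lifted more than 30 mm off the bench (height (world z) of any of slim_roll, fat_roll above 0.03 m).
It fails at once if a bystander (scanner, tape roll, mouse, tray or carton) is shifted by more than 40 mm (distance of any of scanner, tape_roll, mouse, parts_tray, carton from where it was at the start of the episode above 0.04 m).
It also fails if it takes over 72 s, if anything falls off the work surface, if the arm or the gripper's body presses on something with over 40 N, if the wrist force passes 120 N, or if a joint passes its speed limit or range.

## Working session

There is one attempt and no reset: what is moved stays moved. The work goes in short steps, Python scripts to look and compute and a tool call to move; the robot and the scene stay as the last step left them, time stands still between calls to the robot, and variables do not carry over. Pictures are saved under pics/ and viewed, at most 10 in all, crops included, and the job is handed in when it is done.

Besides the shell and the picture viewer there is one more tool, called after "Emit:" by a JSON object that holds its "name" and its "arguments". jog_arm: Moves the arm, as the interface text tells. Scaled input: -1 to 1 covers 0.025 m each way for a shift and 8 degrees each way for a turn. Its arguments: {"type":"object","properties":{"plan":{"type":"string"}},"required":["plan"]}

```bash
mkdir -p pics; cat > h.py <<'E'
import numpy as np, cv2
from station import r
def cloud(name):
    im,d=r.capture(name); c=r.get_calibration(name); K=np.array(c["mtx"]);T=np.array(c["extrinsics"])
    v,u=np.mgrid[:d.shape[0],:d.shape[1]]
    P=np.stack([(u-K[0,2])/K[0,0]*d,-(v-K[1,2])/K[1,1]*d,-d],-1)
    W=P@T[:3,:3].T+T[:3,3]; W[d==0]=np.nan
    return im,W
E
python3 - <<'E'
from h import *
for n in("top","scene"):
    im,W=cloud(n); cv2.imwrite(f"pics/{n}0.png",im[:,:,::-1]); np.savez(f"{n}0.npz",im=im,W=W)
    print(r.get_calibration(n))
s=r.sense();print(s["tcp_pos"],s["ee_rot"],s["gripper_width"])
E
```

```text
{'mtx': array([[518.22162153,   0.        , 278.2803901 ],
       [  0.        , 518.22162153, 210.13418589],
       [  0.        ,   0.        ,   1.        ]]), 'extrinsics': array([[ 1.67706739e-02,  9.97921247e-01, -6.22248291e-02,
         3.99296789e-01],
       [-9.99859321e-01,  1.67560101e-02, -7.57512153e-04,
         4.44569483e-02],
       [ 2.86702393e-04,  6.22287794e-02,  9.98061870e-01,
         1.69568115e+00],
       [ 0.00000000e+00,  0.00000000e+00,  0.00000000e+00,
         1.00000000e+00]])}
{'mtx': array([[520.22335333,   0.        , 284.39891331],
       [  0.        , 520.22335333, 208.4718053 ],
       [  0.        ,   0.        ,   1.        ]]), 'extrinsics': array([[-0.26330205, -0.66932831,  0.69474574,  1.61067821],
       [ 0.96459132, -0.19411694,  0.17855585,  0.33276724],
       [ 0.01534943,  0.71715983,  0.69673967,  1.17795483],
       [ 0.        ,  0.        ,  0.        ,  1.        ]])}
[ 0.24074392 -0.57618466  0.22156271] [[-9.22763267e-01 -3.85366282e-01 -8.84367991e-04]
 [-3.85367278e-01  9.22761519e-01  1.79983318e-03]
 [ 1.22465728e-04  2.00162643e-03 -9.99997989e-01]] 1.000534462782246
```

View pics/top0.png

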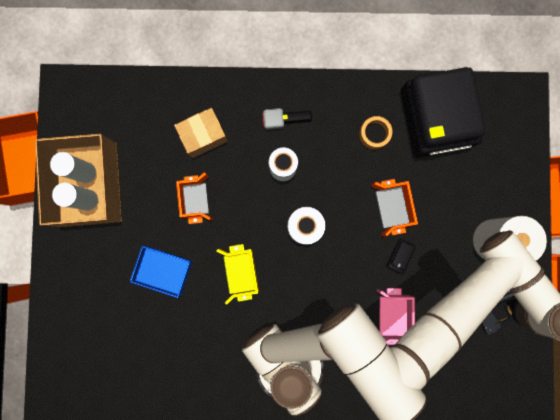

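View pics/scene0.png

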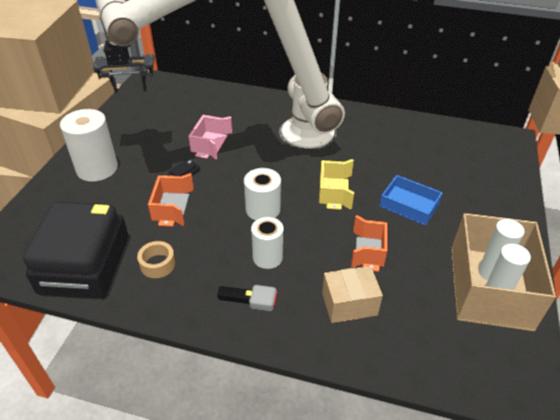

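The top view shows the slim roll at (283,163) and the fat roll at (306,226). The narrow orange holder is at (195,200) with its mouth facing right, and the wide one is at (396,206) with its mouth facing left. The scene view agrees. The pink and yellow holders are decoys. Next I'll measure positions.

```bash
cat >> h.py <<'E'
def rolls(W,guess):
    out=[]
    for (x,y,R) in guess:
        m=(abs(W[...,2]-.125)<.012)&(np.hypot(W[...,0]-x,W[...,1]-y)<.11)
        p=W[m][:,:2].astype(np.float32); (c,rad)=cv2.minEnclosingCircle(p)
        out.append((np.round(c,4),round(rad,4),m.sum()))
    return out
E
python3 - <<'E'
from h import *
f=np.load("top0.npz");im,W=f["im"],f["W"]
for u,v in((283,150),(306,212),(195,200),(396,206),(242,340)): print(u,v,W[v,u].round(3))
a=W[150,283];b=W[212,306]
print(rolls(W,[(a[0]-.03,a[1],.044),(b[0]-.03,b[1],.056)]))
hsv=cv2.cvtColor(im,cv2.COLOR_RGB2HSV)
o=((hsv[...,0]<12)&(hsv[...,1]>150)&(hsv[...,2]>90))
big=np.full((600,800,3),0,np.uint8)
for k,(u0,v0) in enumerate(((165,165),(360,165))):
    sl=(slice(v0,v0+70),slice(u0,u0+66))
    m=o[sl]&(W[sl][...,2]>.058)&(W[sl][...,2]<.085)
    p=W[sl][m][:,:2].astype(np.float32)
    rect=cv2.minAreaRect(p*1000); print(len(p),rect,np.round(cv2.boxPoints(rect)))
    q=p*1000; np.save(f"h{k}.npy",q)
    c=cv2.resize(im[sl],None,fx=6,fy=6,interpolation=cv2.INTER_CUBIC)
    big[:420,k*400:k*400+396]=c
cv2.imwrite("pics/hold.png",big[:420,:,::-1])
# heights of bystanders: z-map of objects
m=(W[...,2]>.02)&(W[...,0]>.2)&(W[...,0]<1.0)&(abs(W[...,1])<.6)
n,L,st,ce=cv2.connectedComponentsWithStats(m.astype(np.uint8))
for i in range(1,n):
    if st[i,4]>60:
        p=W[L==i]; print(ce[i].round(),np.nanmin(p[:,:2],0).round(3),np.nanmax(p,0).round(3))
E
```

```text
283 150 [0.68  0.034 0.133]
306 212 [ 0.493 -0.039  0.123]
195 200 [0.534 0.32  0.   ]
396 206 [ 0.525 -0.339  0.005]
242 340 [0.084 0.156 0.003]
[(array([0.6447, 0.0333]), 0.0442, np.int64(647)), (array([ 0.4522, -0.0403]), 0.056, np.int64(1055))]
83 ((532.8369140625, 315.6844787597656), (140.166748046875, 93.50144958496094), 7.961448669433594) [[457. 352.]
 [470. 260.]
 [609. 279.]
 [596. 372.]]
99 ((523.7301635742188, -326.4057922363281), (168.10511779785156, 107.55814361572266), 12.627448081970215) [[ 430. -292.]
 [ 453. -397.]
 [ 618. -361.]
 [ 594. -256.]]
[443. 112.] [ 0.681 -0.585] [ 0.944 -0.347  0.172]
[201. 133.] [0.672 0.217] [0.817 0.374 0.103]
[283. 118.] [ 0.769 -0.056] [0.833 0.101 0.047]
[376. 132.] [ 0.71  -0.314] [ 0.811 -0.216  0.062]
[109. 181.] [0.454 0.556] [0.717 0.6   0.161]
[283. 164.] [ 0.6   -0.009] [0.69  0.077 0.138]
[189. 197.] [0.469 0.26 ] [0.614 0.367 0.081]
[401. 204.] [ 0.426 -0.39 ] [ 0.597 -0.257  0.081]
[306. 226.] [ 0.399 -0.094] [0.506 0.016 0.139]
[491. 297.] [ 0.2 -0.6] [ 0.456 -0.185  0.694]
[402. 256.] [ 0.308 -0.394] [ 0.414 -0.312  0.045]
[158. 272.] [0.222 0.323] [0.381 0.509 0.062]
[244. 274.] [0.205 0.105] [0.374 0.235 0.082]
[401. 299.] [ 0.2   -0.382] [ 0.255 -0.275  0.079]
[348. 332.] [ 0.2   -0.172] [ 0.283 -0.013  0.741]
```

View pics/hold.png

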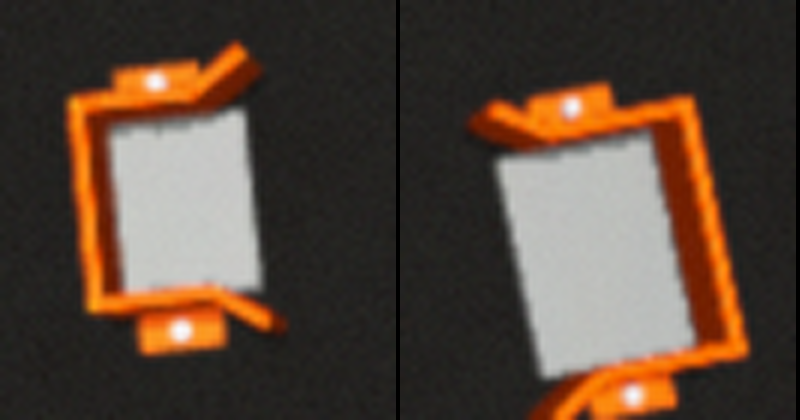

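The crops show both holders slightly turned. Narrow holder back-wall corners are at about (70,97) and (92,312), wide ones at about (692,97) and (748,355). I'll ray-cast those at 70 mm height. Meanwhile I turn the tool by 80° and bring the fingers to about a 60 mm gap, so they cradle the rolls.

```bash
cat > hold.py <<'E'
from h import *
c=r.get_calibration("top");K=c["mtx"];T=c["extrinsics"]
def ray(u,v,z):
    d=T[:3,:3]@np.array([(u-K[0,2])/K[0,0],-(v-K[1,2])/K[1,1],-1]); return (T[:3,3]+d*(z-T[2,3])/d[2])[:2]
g=lambda x,y,u0:ray(u0+(x+.5)/6-.5,165+(y+.5)/6-.5,.07)
for nm,A,B,u0,back in(("narrow",(70,97),(92,312),165,.052),("wide",(292,97),(348,355),360,.064)):
    a,b=g(*A,u0),g(*B,u0); t=(b-a); L=np.hypot(*t); t/=L; n=np.array([-t[1],t[0]])
    if n[1]*(1 if nm=="narrow" else -1)<0:n=-n
    h=(a+b)/2-n*back; print(nm,L.round(4),"home",h.round(4),"axis",n.round(4),np.degrees(np.arctan2(n[1],n[0])).round(1))
# check using tab screws: symmetric about axis
for nm,A,B,u0 in(("narrow",(155,82),(181,330),165),("wide",(171,107),(232,394),360)):
    for z in (.0,.07):
        A_,B_=[ray(u0+(p[0]+.5)/6-.5,165+(p[1]+.5)/6-.5,z) for p in(A,B)]; print(nm,z,((A_+B_)/2).round(4),np.hypot(*(A_-B_)).round(4))
E
python3 hold.py
```

```text
narrow 0.1139 home [0.5384 0.3101] axis [-0.1299  0.9915] 97.5
wide 0.1384 home [ 0.5192 -0.3149] axis [ 0.2128 -0.9771] -77.7
narrow 0.0 [0.5374 0.3277] 0.137
narrow 0.07 [0.5317 0.316 ] 0.1314
wide 0.0 [ 0.5241 -0.3308] 0.1603
wide 0.07 [ 0.5189 -0.3153] 0.1537
```

Emit:
{"name": "jog_arm", "arguments": {"plan": "0 0 0 0 0 -1 -0.38;0 0 0 0 0 -1 -0.38;0 0 0 0 0 -1 -0.38;0 0 0 0 0 -1 -0.38;0 0 0 0 0 -1 -0.38;0 0 0 0 0 -1 -0.38;0 0 0 0 0 -1 -0.38;0 0 0 0 0 -1 -0.38;0 0 0 0 0 -1 -0.38;0 0 0 0 0 -1 -0.38"}}

```text
time_s: 1.1
tcp_pos: [0.2408, -0.5763, 0.2219]
ee_rot: [[0.225, -0.974, -0.001], [-0.974, -0.225, 0.001], [-0.001, 0.0, -1.0]]
wrist_force: [-0.1, -0.2, -0.1]
gripper_width: 0.686
gripper_force: 0.0
```

Emit:
{"name": "jog_arm", "arguments": {"plan": "-1 -0.59 0 0 0 0 -0.38;-1 -0.59 0 0 0 0 -0.38;-1 -0.59 0 0 0 0 -0.38;-1 -0.59 0 0 0 0 -0.38;-1 -0.59 0 0 0 0 -0.38;-1 -0.59 0 0 0 0 -0.38;-1 -0.59 0 0 0 0 -0.38;-1 -0.59 0 0 0 0 -0.38;-1 -0.59 0 0 0 0 -0.38;-1 -0.59 0 0 0 0 -0.38"}}

```text
time_s: 2.1
tcp_pos: [0.3299, -0.2991, 0.2222]
ee_rot: [[0.219, -0.976, -0.001], [-0.976, -0.219, 0.0], [-0.001, 0.0, -1.0]]
wrist_force: [0.3, -0.4, -0.2]
gripper_width: 0.691
gripper_force: 0.0
```

Emit:
{"name": "jog_arm", "arguments": {"plan": "-1 -0.59 0 0 0 0 -0.38;-1 -0.59 0 0 0 0 -0.38;-1 -0.59 0 0 0 0 -0.38;-1 -0.59 0 0 0 0 -0.38;-1 -0.59 0 0 0 0 -0.38;-1 -0.59 0 0 0 0 -0.38;-1 -0.59 0 0 0 0 -0.38;-1 -0.59 0 0 0 0 -0.38;-1 -0.59 0 0 0 0 -0.38;-1 -0.59 0 0 0 0 -0.38"}}

```text
time_s: 3.1
tcp_pos: [0.4189, -0.0229, 0.2224]
ee_rot: [[0.22, -0.976, -0.0], [-0.976, -0.22, 0.0], [-0.0, 0.0, -1.0]]
wrist_force: [-0.2, 0.4, -0.2]
gripper_width: 0.689
gripper_force: 0.0
```

Emit:
{"name": "jog_arm", "arguments": {"plan": "-0.8 -0.36 0 0 0 0 -0.38;-0.8 -0.36 0 0 0 0 -0.38;-0.7 -0.36 0 0 0 0 -0.38;0 0 0.9 0 0 0 -0.38;0 0 0.9 0 0 0 -0.38;0 0 0.9 0 0 0 -0.38;0 0 0.9 0 0 0 -0.38;0 0 0.9 0 0 0 -0.38;0 0 0.9 0 0 0 -0.38;0 0 0 0 0 0 -0.38"}}

```text
time_s: 4.1
tcp_pos: [0.4303, 0.0369, 0.085]
ee_rot: [[0.219, -0.976, -0.007], [-0.976, -0.219, -0.003], [0.001, 0.007, -1.0]]
wrist_force: [-1.0, -0.9, -0.3]
gripper_width: 0.69
gripper_force: 0.0
```

Emit:
{"name": "jog_arm", "arguments": {"plan": "0 0 0.4 0 0 0 -0.38;0 0 0.4 0 0 0 -0.38;0.3 -0.02 0 0 0 0 -0.38;0.3 -0.02 0 0 0 0 -0.38;0.3 -0.02 0 0 0 0 -0.38;0.3 -0.02 0 0 0 0 -0.38;0.3 -0.02 0 0 0 0 -0.38;0.3 -0.02 0 0 0 0 -0.38;0.3 -0.02 0 0 0 0 -0.38;0.3 -0.02 0 0 0 0 -0.38"}}

```text
time_s: 5.1
tcp_pos: [0.4502, -0.0201, 0.0678]
ee_rot: [[0.219, -0.976, 0.001], [-0.976, -0.219, 0.0], [-0.0, -0.001, -1.0]]
wrist_force: [-1.8, 5.6, 2.7]
gripper_width: 0.689
gripper_force: 2.5
```

```bash
python3 - <<'E'
from h import *
im,W=cloud("scene"); cv2.imwrite("pics/s1.png",im[:,:,::-1])
s=r.sense();print(s["tcp_pos"],s["wrist_force"],s["time_s"])
E
```

```text
[ 0.45029767 -0.02091612  0.06768767] [ 1.00172704 -0.13439889 -0.13244893] 5.15
```

View pics/s1.png

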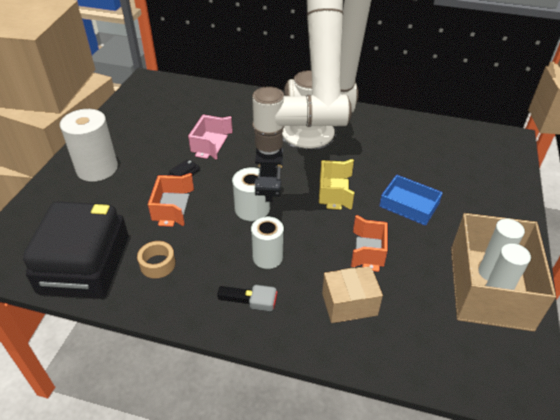

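The fat roll, at (250,195), is upright and moving at about 5 N. I'll carry on.

Emit:
{"name": "jog_arm", "arguments": {"plan": "0.4 -0.01 0 0 0 0 -0.38;0.4 -0.01 0 0 0 0 -0.38;0.4 -0.01 0 0 0 0 -0.38;0.4 -0.01 0 0 0 0 -0.38;0.4 -0.01 0 0 0 0 -0.38;0.4 -0.01 0 0 0 0 -0.38;0.4 -0.01 0 0 0 0 -0.38;0.4 -0.01 0 0 0 0 -0.38;0.4 -0.01 0 0 0 0 -0.38;0.4 -0.01 0 0 0 0 -0.38"}}

```text
time_s: 6.15
tcp_pos: [0.4743, -0.1176, 0.0675]
ee_rot: [[0.219, -0.976, -0.0], [-0.976, -0.219, 0.0], [-0.0, 0.0, -1.0]]
wrist_force: [-0.9, 4.2, 2.5]
gripper_width: 0.689
gripper_force: 2.3
```

```bash
python3 - <<'E'
from h import *
im,W=cloud("scene")
s=r.sense();p=np.array(s["tcp_pos"]);R=np.array(s["ee_rot"])
c=p[:2]+.057*R[:2,0]
m=(abs(W[...,2]-.125)<.01)&(np.hypot(*(W[...,:2]-c).transpose(2,0,1))<.062)
print(p,c,rolls(np.where(m[...,None],W,np.nan),[(c[0],c[1],.056)]))
d=np.array([.5071,-.2594])-p[:2];print("tool units",d@R[:2,:2]/.025)
E
```

```text
[ 0.47474447 -0.11860341  0.06746572] [ 0.48721924 -0.17422156] [(array([ 0.4866, -0.1698]), 0.0599, np.int64(461))]
tool units [ 5.77857828 -0.03028024]
```

Tracking well. Next comes most of the rest, then a slow finish.

Emit:
{"name": "jog_arm", "arguments": {"plan": "0.4 0 0 0 0 0 -0.38;0.4 0 0 0 0 0 -0.38;0.4 0 0 0 0 0 -0.38;0.4 0 0 0 0 0 -0.38;0.4 0 0 0 0 0 -0.38;0.4 0 0 0 0 0 -0.38;0.4 0 0 0 0 0 -0.38;0.4 0 0 0 0 0 -0.38;0.4 0 0 0 0 0 -0.38;0.4 0 0 0 0 0 -0.38"}}

```text
time_s: 7.2
tcp_pos: [0.4962, -0.2151, 0.0675]
ee_rot: [[0.219, -0.976, -0.0], [-0.976, -0.219, 0.0], [-0.0, 0.0, -1.0]]
wrist_force: [-1.0, 2.3, 0.7]
gripper_width: 0.693
gripper_force: 1.7
```

Emit:
{"name": "jog_arm", "arguments": {"plan": "0.2 0 0 0 0 0 -0.38;0.2 0 0 0 0 0 -0.38;0.2 0 0 0 0 0 -0.38;0.2 0 0 0 0 0 -0.38;0.2 0 0 0 0 0 -0.38;0.2 0 0 0 0 0 -0.38;0.1 0 0 0 0 0 -0.38;0.1 0 0 0 0 0 -0.38;0.1 0 0 0 0 0 -0.38;0 0 0 0 0 0 -0.38"}}

```text
time_s: 8.2
tcp_pos: [0.5045, -0.2513, 0.0675]
ee_rot: [[0.219, -0.976, 0.0], [-0.976, -0.219, -0.0], [0.0, -0.0, -1.0]]
wrist_force: [0.4, 0.4, -0.8]
gripper_width: 0.689
gripper_force: 0.6
```

```bash
python3 - <<'E'
from h import *
im,W=cloud("scene"); cv2.imwrite("pics/s2.png",cv2.resize(im[90:300,60:340,::-1],None,fx=2.5,fy=2.5))
s=r.sense();p=np.array(s["tcp_pos"]);R=np.array(s["ee_rot"])
d=np.array([.5071,-.2594])-p[:2];print(p,s["wrist_force"],"tool units",d@R[:2,:2]/.025)
E
```

```text
[ 0.50448627 -0.25124551  0.06752672] [-0.1873943   0.76480874 -0.94520219] tool units [ 0.34117133 -0.03042575]
```

View pics/s2.png

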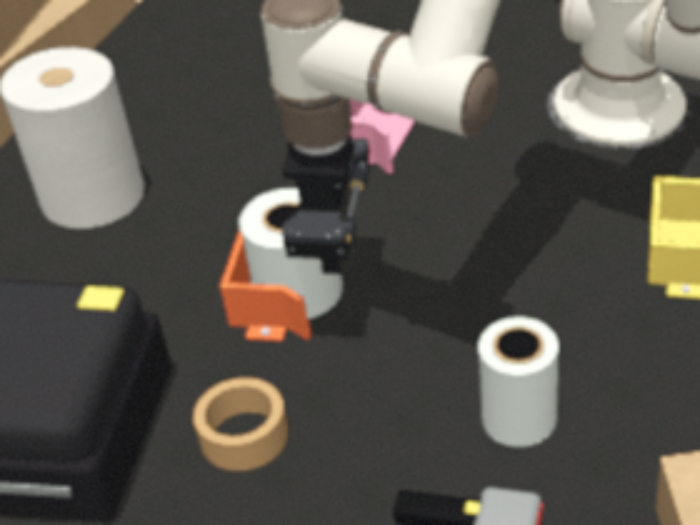

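The fat roll is inside the wide holder, upright and about 9 mm short. I'll creep until contact.

Emit:
{"name": "jog_arm", "arguments": {"plan": "0.06 0 0 0 0 0 -0.38;0.06 0 0 0 0 0 -0.38;0.06 0 0 0 0 0 -0.38;0.06 0 0 0 0 0 -0.38;0.06 0 0 0 0 0 -0.38;0 0 0 0 0 0 -0.38;0 0 0 0 0 0 -0.38;0 0 0 0 0 0 -0.38;0 0 0 0 0 0 -0.38;0 0 0 0 0 0 -0.38"}}

```text
time_s: 9.25
tcp_pos: [0.5061, -0.2584, 0.0675]
ee_rot: [[0.219, -0.976, 0.0], [-0.976, -0.219, -0.0], [0.0, -0.0, -1.0]]
wrist_force: [-0.1, 0.3, -1.6]
gripper_width: 0.69
gripper_force: 0.5
```

Emit:
{"name": "jog_arm", "arguments": {"plan": "0.04 0 0 0 0 0 -0.38;0.04 0 0 0 0 0 -0.38;0 0 0 0 0 0 -0.38;0.04 0 0 0 0 0 -0.38;0 0 0 0 0 0 -0.38;0 0 0 0 0 0 -0.38;0 0 0 0 0 0 -0.38;0 0 0 0 0 0 -0.38;0 0 0 0 0 0 -0.38;0 0 0 0 0 0 -0.38"}}

```text
time_s: 10.25
tcp_pos: [0.5067, -0.2611, 0.0676]
ee_rot: [[0.219, -0.976, 0.0], [-0.976, -0.219, -0.0], [0.0, -0.0, -1.0]]
wrist_force: [-0.3, 2.7, -0.3]
gripper_width: 0.691
gripper_force: 1.2
```

Emit:
{"name": "jog_arm", "arguments": {"plan": "0.04 0 0 0 0 0 -0.38;0.04 0 0 0 0 0 -0.38;0 0 0 0 0 0 -0.38;0 0 0 0 0 0 -0.38;0 0 0 0 0 0 -0.38;0 0 0 0 0 0 -0.38;0 0 0 0 0 0 -0.38;0 0 0 0 0 0 -0.38;0 0 0 0 0 0 -0.38;0 0 0 0 0 0 -0.38"}}

```text
time_s: 11.25
tcp_pos: [0.5067, -0.2618, 0.0676]
ee_rot: [[0.219, -0.976, -0.001], [-0.976, -0.22, 0.002], [-0.002, 0.001, -1.0]]
wrist_force: [-1.1, 8.4, 1.4]
gripper_width: 0.694
gripper_force: 3.8
```

The fat roll is home: force rises and motion stops. Now I back off and lift.

Emit:
{"name": "jog_arm", "arguments": {"plan": "-0.2 0 0 0 0 0 -0.38;-0.8 0 0 0 0 0 -0.38;-1 0 0 0 0 0 -0.38;0 0 -0.7 0 0 0 -0.38;0 0 -0.9 0 0 0 -0.38;0 0 -0.9 0 0 0 -0.38;0 0 -0.9 0 0 0 -0.38;0 0 -0.9 0 0 0 -0.38;0 0 -0.9 0 0 0 -0.38;0 0 0 0 0 -0.75 -0.38"}}

```text
time_s: 12.25
tcp_pos: [0.4987, -0.2156, 0.2017]
ee_rot: [[0.323, -0.946, 0.009], [-0.946, -0.323, -0.003], [0.006, -0.007, -1.0]]
wrist_force: [0.3, 0.4, -0.1]
gripper_width: 0.691
gripper_force: 0.0
```

```bash
python3 - <<'E'
from h import *
im,W=cloud("top"); print(rolls(W,[(.645,.033,.044),(.5192,-.3149,.056)]))
im,W=cloud("scene"); print(rolls(W,[(.645,.033,.044),(.5192,-.3149,.056)]))
s=r.sense();p=np.array(s["tcp_pos"]);R=np.array(s["ee_rot"])
d=np.array([.6655,-.0283])-p[:2];print(p,np.degrees(np.arctan2(R[1,0],R[0,0])),"tool units",d@R[:2,:2]/.025)
E
```

```text
[(array([0.6449, 0.0334]), 0.0443, np.int64(649)), (array([ 0.4965, -0.3376]), 0.0456, np.int64(97))]
[(array([0.6486, 0.0362]), 0.048, np.int64(630)), (array([ 0.5206, -0.3116]), 0.0604, np.int64(752))]
[ 0.49681733 -0.21481836  0.19868065] -71.33601906868972 tool units [-4.90912101 -8.78003866]
```

The fat roll is within about 3 mm of home. On to the slim roll.

Emit:
{"name": "jog_arm", "arguments": {"plan": "-0.49 -0.88 0 0 0 0 -0.38;-0.49 -0.88 0 0 0 0 -0.38;-0.49 -0.88 0 0 0 0 -0.38;-0.49 -0.88 0 0 0 0 -0.38;-0.49 -0.88 0 0 0 0 -0.38;-0.49 -0.88 0 0 0 0 -0.38;-0.49 -0.88 0 0 0 0 -0.38;-0.49 -0.88 0 0 0 0 -0.38;-0.49 -0.88 0 0 0 0 -0.38;-0.49 -0.88 0 0 0 0 -0.38"}}

```text
time_s: 13.35
tcp_pos: [0.6659, -0.0274, 0.1966]
ee_rot: [[0.318, -0.948, -0.001], [-0.948, -0.318, -0.001], [0.0, 0.001, -1.0]]
wrist_force: [0.2, -0.9, -0.6]
gripper_width: 0.688
gripper_force: 0.0
```

Emit:
{"name": "jog_arm", "arguments": {"plan": "0 0 0 0 0 0 -0.38;0 0 0.7 0 0 0 -0.38;0 0 0.7 0 0 0 -0.38;0 0 0.7 0 0 0 -0.38;0 0 0.7 0 0 0 -0.38;0 0 0.7 0 0 0 -0.38;0 0 0.7 0 0 0 -0.38;0 0 0.7 0 0 0 -0.38;0 0 0.3 0 0 0 -0.38;0 0 0 0 0 0 -0.38"}}

```text
time_s: 14.35
tcp_pos: [0.6642, -0.0285, 0.066]
ee_rot: [[0.319, -0.948, -0.003], [-0.948, -0.319, -0.001], [-0.0, 0.003, -1.0]]
wrist_force: [-0.1, 0.1, 0.3]
gripper_width: 0.688
gripper_force: 0.0
```

```bash
cat > go.py <<'E'
from h import *
s=r.sense();p=np.array(s["tcp_pos"]);R=np.array(s["ee_rot"])
print(p,s["wrist_force"],np.degrees(np.arctan2(R[1,0],R[0,0])))
for t in((.6655,-.0283),(.5674,.1516),(.5518,.2706)):
    d=np.array(t)-p[:2];print(t,"tool units",d@R[:2,:2]/.025)
E
python3 go.py
```

```text
[ 0.66421347 -0.02847962  0.06596792] [-0.05786666  0.09508695  0.339717  ] -71.40127787404582
(0.6655, -0.0283) tool units [ 0.00960357 -0.05106492]
(0.5674, 0.1516) tool units [-8.06210204  1.37291008]
(0.5518, 0.2706) tool units [-12.77253068   0.44617626]
```

Emit:
{"name": "jog_arm", "arguments": {"plan": "-0.25 0 0 0 0 0 -0.38;-0.25 0 0 0 0 0 -0.38;-0.25 0 0 0 0 0 -0.38;-0.25 0 0 0 0 0 -0.38;-0.3 0 0 0 0 0 -0.38;-0.3 0.06 0 0 0 0 -0.38;-0.3 0.06 0 0 0 0 -0.38;-0.3 0.06 0 0 0 0 -0.38;-0.3 0.06 0 0 0 0 -0.38;-0.3 0.06 0 0 0 0 -0.38"}}

```text
time_s: 15.35
tcp_pos: [0.6359, 0.0365, 0.068]
ee_rot: [[0.32, -0.947, 0.001], [-0.947, -0.32, -0.0], [0.0, -0.001, -1.0]]
wrist_force: [1.6, -3.6, 5.2]
gripper_width: 0.692
gripper_force: 2.8
```

Emit:
{"name": "jog_arm", "arguments": {"plan": "-0.35 0.07 0 0 0 0 -0.38;-0.35 0.07 0 0 0 0 -0.38;-0.35 0.07 0 0 0 0 -0.38;-0.35 0.07 0 0 0 0 -0.38;-0.35 0.07 0 0 0 0 -0.38;-0.35 0.07 0 0 0 0 -0.38;-0.35 0.07 0 0 0 0 -0.38;-0.35 0.07 0 0 0 0 -0.38;-0.35 0.07 0 0 0 0 -0.38;-0.35 0.07 0 0 0 0 -0.38"}}

```text
time_s: 16.35
tcp_pos: [0.5907, 0.1139, 0.0675]
ee_rot: [[0.32, -0.947, -0.0], [-0.947, -0.32, -0.0], [0.0, 0.0, -1.0]]
wrist_force: [2.9, -3.9, 5.8]
gripper_width: 0.688
gripper_force: 3.2
```

```bash
cat >> go.py <<'E'
im,W=cloud("scene"); c=p[:2]-.0417*R[:2,0]+[.0037,.0028]
m=np.hypot(*(W[...,:2]-c).transpose(2,0,1))<.05
print("expect",c-[.0037,.0028],"seen",rolls(np.where(m[...,None],W,np.nan),[(c[0],c[1],.044)]),"less .0037,.0028")
cv2.imwrite("pics/s%d.png"%(100*s["time_s"]),cv2.resize(im[120:300,200:440,::-1],None,fx=2.5,fy=2.5))
E
python3 go.py; ls pics
```

```text
[0.59068588 0.11392745 0.06751977] [ 2.87431156 -3.87076479  5.79463685] -71.32216030977362
(0.6655, -0.0283) tool units [ 6.34783584 -1.01304486]
(0.5674, 0.1516) tool units [-1.72582884  0.3998    ]
(0.5518, 0.2706) tool units [-6.43497357 -0.53343715]
expect [0.57733159 0.15343128] seen [(array([0.5776, 0.1625]), 0.0444, np.int64(291))] less .0037,.0028
hold.png
s1.png
s1635.png
s2.png
scene0.png
top0.png
```

View pics/s1635.png

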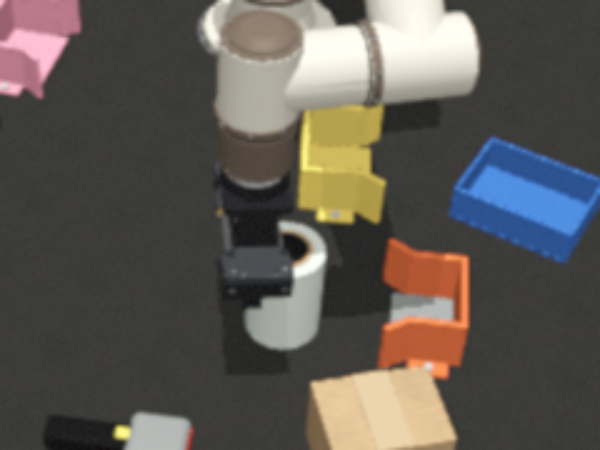

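The slim roll is leaning forward: its top is at about (298,245) and its base at (283,330). I'll ease back so it settles, then push lower with a tilted tool so the body clears the top.

Emit:
{"name": "jog_arm", "arguments": {"plan": "0.08 0 0 0 0 0 -0.38;0.08 0 0 0 0 0 -0.38;0.08 0 0 0 0 0 -0.38;0.08 0 0 0 0 0 -0.38;0.08 0 0 0 0 0 -0.38;0.1 0 0 0 0 0 -0.38;0.1 0 0 0 0 0 -0.38;0.2 0 0 0 0 0 -0.38;0.4 0 0 0 0 0 -0.38;0.8 0 0 0 0 0 -0.38"}}

```text
time_s: 17.4
tcp_pos: [0.6074, 0.066, 0.0677]
ee_rot: [[0.322, -0.947, 0.0], [-0.947, -0.322, 0.0], [-0.0, -0.0, -1.0]]
wrist_force: [-0.6, -0.1, -0.2]
gripper_width: 0.69
gripper_force: 0.0
```

```bash
python3 - <<'E'
from h import *
s=r.sense();print(s["tcp_pos"],s["joints"],s["wrist_force"])
for n in("scene","top"):
    im,W=cloud(n); print(n,rolls(W,[(.585,.15,.044)]))
    if n=="scene":cv2.imwrite("pics/s3.png",cv2.resize(im[120:300,200:440,::-1],None,fx=2.5,fy=2.5))
E
```

```text
[0.60744149 0.06597375 0.0676719 ] [ 2.13578787e+01  2.90641797e+01 -1.25682552e+01 -4.36864055e-03
 -4.83535298e+01 -2.58855672e+00] [-0.61360449 -0.0638058  -0.16259987]
scene [(array([0.6083, 0.142 ]), 0.0801, np.int64(601))]
top [(array([0.5604, 0.1482]), 0.0397, np.int64(201))]
```

View pics/s3.png

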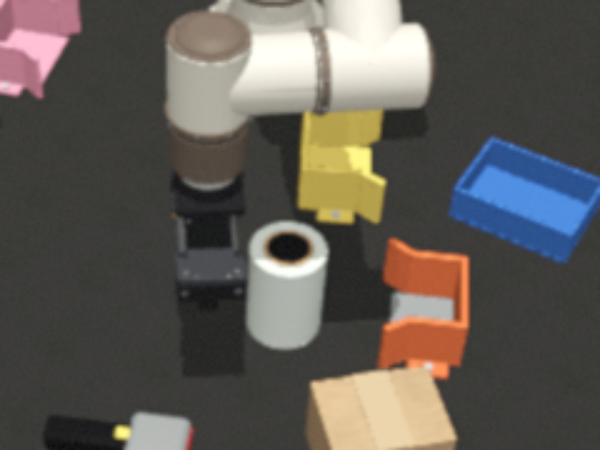

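Upright again after settling. Now I tilt the tool 28° (tips forward) and lower the tips to about 20 mm.

Emit:
{"name": "jog_arm", "arguments": {"plan": "0 0 0 0 -0.7 0 -0.38;0 0 0 0 -0.7 0 -0.38;0 0 0 0 -0.7 0 -0.38;0 0 0 0 -0.7 0 -0.38;0 0 0 0 -0.7 0 -0.38;0.22 0 0.42 0 0 0 -0.38;0.22 0 0.42 0 0 0 -0.38;0.22 0 0.42 0 0 0 -0.38;0.22 0 0.42 0 0 0 -0.38;0 0 0 0 0 0 -0.38"}}

```text
time_s: 18.5
tcp_pos: [0.6053, 0.0673, 0.0178]
ee_rot: [[0.282, -0.947, -0.155], [-0.836, -0.322, 0.444], [-0.47, 0.004, -0.883]]
wrist_force: [-0.1, 0.2, 0.4]
gripper_width: 0.691
gripper_force: 0.0
```

```bash
cat > go2.py <<'E'
from h import *
from scipy.optimize import least_squares
s=r.sense();p=np.array(s["tcp_pos"]);R=np.array(s["ee_rot"])
print(s["time_s"],p,np.round(R,3).tolist(),np.round(s["wrist_force"],1))
u=-R[:2,0]/np.hypot(*R[:2,0]); home=np.array([.5384,.3101]); ax=np.array([-.1299,.9915])
im,W=cloud("scene"); hsv=cv2.cvtColor(im,cv2.COLOR_RGB2HSV)
# roll: pale side and top points
m=(hsv[...,1]<60)&(hsv[...,2]>110)&(abs(W[...,0]-.565)<.13)&(W[...,1]>.08)&(W[...,1]<.38)
top=m&(abs(W[...,2]-.129)<.012); side=m&(W[...,2]>.015)&(W[...,2]<.115)
def circ(q): return least_squares(lambda c:np.hypot(*(q-c).T)-.044,q.mean(0)-[.03,.01],loss="soft_l1",f_scale=.003).x-[.002,.001]
for lo,hi in((.015,.045),(.045,.075),(.075,.115)):
    k=side&(W[...,2]>lo)&(W[...,2]<hi)
    if k.sum()>20: print(lo,k.sum(),circ(W[k][:,:2]).round(4))
if side.sum()>40:
    c=circ(W[side][:,:2]); print("roll",c.round(4),"rel home (along,lat)",((c-home)@ax).round(4),((c-home)@[ax[1],-ax[0]]).round(4))
for t in(home-.12*ax,home-.06*ax,home):
    d=np.r_[t-.0406*u,.02]-p; print("to",t.round(3),"units",(d@R/.025).round(2))
cv2.imwrite("pics/g%d.png"%(100*s["time_s"]),cv2.resize(im[120:300,200:440,::-1],None,fx=2.5,fy=2.5))
E
python3 go2.py
```

```text
18.5 [0.60527425 0.06726009 0.01780807] [[0.282, -0.947, -0.155], [-0.836, -0.322, 0.444], [-0.47, 0.004, -0.883]] [-0.1  0.2  0.4]
0.015 196 [0.5746 0.1572]
0.045 202 [0.5745 0.1574]
0.075 288 [0.5749 0.1571]
roll [0.5747 0.1572] rel home (along,lat) -0.1563 0.0161
to [0.554 0.191] units [-3.33  0.35  1.68]
to [0.546 0.251] units [-5.41 -0.12  2.78]
to [0.538 0.31 ] units [-7.49 -0.59  3.89]
```

Emit:
{"name": "jog_arm", "arguments": {"plan": "-0.33 0 0.17 0 0 0 -0.38;-0.33 0 0.17 0 0 0 -0.38;-0.33 0 0.17 0 0 0 -0.38;-0.33 0 0.17 0 0 0 -0.38;-0.33 0 0.17 0 0 0 -0.38;-0.33 0 0.17 0 0 0 -0.38;-0.33 0.08 0.16 0 0 0 -0.38;-0.33 0.08 0.16 0 0 0 -0.38;-0.33 0.08 0.16 0 0 0 -0.38;-0.33 0.08 0.16 0 0 0 -0.38"}}

```text
time_s: 19.55
tcp_pos: [0.5695, 0.1518, 0.0221]
ee_rot: [[0.282, -0.947, -0.151], [-0.837, -0.32, 0.445], [-0.469, 0.0, -0.883]]
wrist_force: [0.5, -0.9, -0.6]
gripper_width: 0.691
gripper_force: 0.8
```

```bash
python3 go2.py
```

```text
19.55 [0.56945893 0.15175809 0.02209505] [[0.282, -0.947, -0.151], [-0.837, -0.32, 0.445], [-0.469, 0.0, -0.883]] [ 0.5 -0.9 -0.6]
0.015 156 [0.5554 0.1916]
0.045 179 [0.5551 0.1919]
0.075 284 [0.5551 0.1917]
roll [0.5552 0.1917] rel home (along,lat) -0.1195 0.0012
to [0.554 0.191] units [-0.02  0.08  0.1 ]
to [0.546 0.251] units [-2.1  -0.38  1.21]
to [0.538 0.31 ] units [-4.18 -0.85  2.31]
```

Upright, low force and on the axis. Now straight in.

Emit:
{"name": "jog_arm", "arguments": {"plan": "-0.21 -0.04 0.12 0 0 0 -0.38;-0.21 -0.04 0.12 0 0 0 -0.38;-0.21 -0.04 0.12 0 0 0 -0.38;-0.21 -0.04 0.12 0 0 0 -0.38;-0.21 -0.04 0.12 0 0 0 -0.38;-0.21 -0.04 0.12 0 0 0 -0.38;-0.21 -0.04 0.12 0 0 0 -0.38;-0.21 -0.04 0.12 0 0 0 -0.38;-0.21 -0.04 0.12 0 0 0 -0.38;-0.21 -0.04 0.12 0 0 0 -0.38"}}

```text
time_s: 20.6
tcp_pos: [0.5601, 0.2121, 0.0205]
ee_rot: [[0.283, -0.947, -0.15], [-0.836, -0.32, 0.445], [-0.469, -0.0, -0.883]]
wrist_force: [0.7, -3.5, 3.7]
gripper_width: 0.688
gripper_force: 2.5
```

```bash
python3 go2.py
```

```text
20.6 [0.56012096 0.21210187 0.02050816] [[0.283, -0.947, -0.15], [-0.836, -0.32, 0.445], [-0.469, -0.0, -0.883]] [ 0.7 -3.5  3.7]
0.015 127 [0.5452 0.251 ]
0.045 154 [0.5453 0.2511]
0.075 279 [0.5456 0.2514]
roll [0.5454 0.2512] rel home (along,lat) -0.0593 -0.0007
to [0.554 0.191] units [ 2.08  0.5  -1.08]
to [0.546 0.251] units [-0.    0.03  0.02]
to [0.538 0.31 ] units [-2.08 -0.43  1.13]
```

Emit:
{"name": "jog_arm", "arguments": {"plan": "-0.2 -0.04 0.11 0 0 0 -0.38;-0.2 -0.04 0.11 0 0 0 -0.38;-0.2 -0.04 0.11 0 0 0 -0.38;-0.2 -0.04 0.11 0 0 0 -0.38;-0.2 -0.04 0.11 0 0 0 -0.38;-0.2 -0.04 0.11 0 0 0 -0.38;-0.2 -0.04 0.11 0 0 0 -0.38;-0.2 -0.04 0.11 0 0 0 -0.38;-0.15 -0.03 0.08 0 0 0 -0.38;-0.1 -0.02 0.05 0 0 0 -0.38"}}

```text
time_s: 21.65
tcp_pos: [0.5518, 0.265, 0.0198]
ee_rot: [[0.283, -0.947, -0.151], [-0.836, -0.321, 0.445], [-0.47, 0.0, -0.883]]
wrist_force: [0.2, -3.7, 3.8]
gripper_width: 0.689
gripper_force: 2.6
```

```bash
python3 go2.py
```

```text
21.65 [0.55182099 0.26504799 0.01977541] [[0.283, -0.947, -0.151], [-0.836, -0.321, 0.445], [-0.47, 0.0, -0.883]] [ 0.2 -3.7  3.8]
0.045 112 [0.537  0.3043]
0.075 270 [0.537  0.3043]
roll [0.537  0.3042] rel home (along,lat) -0.0056 -0.0021
to [0.554 0.191] units [ 3.93  0.87 -2.1 ]
to [0.546 0.251] units [ 1.85  0.4  -0.99]
to [0.538 0.31 ] units [-0.23 -0.07  0.11]
```

Emit:
{"name": "jog_arm", "arguments": {"plan": "-0.06 -0.01 0.03 0 0 0 -0.38;-0.06 -0.01 0.03 0 0 0 -0.38;-0.06 -0.01 0.03 0 0 0 -0.38;-0.04 0 0.02 0 0 0 -0.38;0 0 0 0 0 0 -0.38;0 0 0 0 0 0 -0.38;0 0 0 0 0 0 -0.38;0 0 0 0 0 0 -0.38;0 0 0 0 0 0 -0.38;0 0 0 0 0 0 -0.38"}}

```text
time_s: 22.7
tcp_pos: [0.5507, 0.2707, 0.0199]
ee_rot: [[0.283, -0.947, -0.15], [-0.836, -0.32, 0.445], [-0.47, 0.0, -0.883]]
wrist_force: [0.9, -2.4, 1.9]
gripper_width: 0.689
gripper_force: 1.8
```

Emit:
{"name": "jog_arm", "arguments": {"plan": "-0.03 0 0.02 0 0 0 -0.38;-0.03 0 0.02 0 0 0 -0.38;0 0 0 0 0 0 -0.38;0 0 0 0 0 0 -0.38;0 0 0 0 0 0 -0.38;0 0 0 0 0 0 -0.38;0 0 0 0 0 0 -0.38;0 0 0 0 0 0 -0.38;0 0 0 0 0 0 -0.38;0 0 0 0 0 0 -0.38"}}

```text
time_s: 23.7
tcp_pos: [0.5503, 0.2723, 0.0198]
ee_rot: [[0.283, -0.947, -0.15], [-0.836, -0.32, 0.445], [-0.469, -0.0, -0.883]]
wrist_force: [0.5, -3.2, 3.1]
gripper_width: 0.688
gripper_force: 2.3
```

```bash
python3 go2.py
```

```text
23.7 [0.55028591 0.27227977 0.01982593] [[0.283, -0.947, -0.15], [-0.836, -0.32, 0.445], [-0.469, -0.0, -0.883]] [ 0.5 -3.2  3.1]
0.045 103 [0.5348 0.3119]
0.075 275 [0.5357 0.3114]
roll [0.5355 0.3114] rel home (along,lat) 0.0017 -0.0027
to [0.554 0.191] units [ 4.19  0.9  -2.23]
to [0.546 0.251] units [ 2.11  0.43 -1.13]
to [0.538 0.31 ] units [ 0.03 -0.03 -0.02]
```

One more nudge to confirm wall contact.

Emit:
{"name": "jog_arm", "arguments": {"plan": "-0.05 0 0.03 0 0 0 -0.38;-0.05 0 0.03 0 0 0 -0.38;0 0 0 0 0 0 -0.38;0 0 0 0 0 0 -0.38;0 0 0 0 0 0 -0.38;0 0 0 0 0 0 -0.38;0 0 0 0 0 0 -0.38;0 0 0 0 0 0 -0.38;0 0 0 0 0 0 -0.38;0 0 0 0 0 0 -0.38"}}

```text
time_s: 24.75
tcp_pos: [0.5498, 0.2739, 0.0198]
ee_rot: [[0.283, -0.947, -0.15], [-0.837, -0.32, 0.443], [-0.468, -0.0, -0.884]]
wrist_force: [2.1, -7.7, 4.2]
gripper_width: 0.694
gripper_force: 3.8
```

Home. Back off, lift, then check everything.

Emit:
{"name": "jog_arm", "arguments": {"plan": "0.1 0 -0.05 0 0 0 -0.38;0.3 0 -0.16 0 0 0 -0.38;0.7 0 -0.37 0 0 0 -0.38;0.8 0 -0.42 0 0 0 -0.38;0.8 0 -0.42 0 0 0 -0.38;-0.4 0 -0.8 0 0 0 -0.38;-0.45 0 -0.9 0 0 0 -0.38;-0.45 0 -0.9 0 0 0 -0.38;-0.45 0 -0.9 0 0 0 -0.38;-0.45 0 -0.9 0 0 0 -0.38"}}

```text
time_s: 25.75
tcp_pos: [0.5739, 0.2002, 0.1425]
ee_rot: [[0.282, -0.947, -0.152], [-0.836, -0.32, 0.445], [-0.471, 0.002, -0.882]]
wrist_force: [0.4, 0.1, 0.5]
gripper_width: 0.692
gripper_force: 0.0
```

Emit:
{"name": "jog_arm", "arguments": {"plan": "0.8 0 -0.4 0 0 0 -0.38;0.8 0 -0.4 0 0 0 -0.38;0.8 0 -0.4 0 0 0 -0.38;0.8 0 -0.4 0 0 0 -0.38;0 0 -0.5 0 0 0 -0.38;0 0 -0.5 0 0 0 -0.38;0 0 0 0 0 0 -0.38;0 0 0 0 0 0 -0.38;0 0 0 0 0 0 -0.38;0 0 0 0 0 0 -0.38"}}

```text
time_s: 26.75
tcp_pos: [0.6066, 0.1047, 0.1618]
ee_rot: [[0.283, -0.947, -0.151], [-0.836, -0.321, 0.445], [-0.47, 0.001, -0.883]]
wrist_force: [0.2, -0.2, 0.2]
gripper_width: 0.69
gripper_force: 0.0
```

```bash
python3 go2.py; python3 - <<'E'
from h import *
im,W=cloud("top"); print(rolls(W,[(.5384,.3101,.044),(.5192,-.3149,.056)]))
im,W=cloud("scene"); print(rolls(W,[(.5384,.3101,.044),(.5192,-.3149,.056)]))
for c in((.5384,.3101),(.5192,-.3149)):
    m=(np.hypot(W[...,0]-c[0],W[...,1]-c[1])<.048)&(W[...,2]>.1); p=W[m]; A=np.c_[p[:,:2],np.ones(len(p))]
    z=p[:,2]; k=abs(z-np.median(z))<.008; print("tilt",np.degrees(np.hypot(*np.linalg.lstsq(A[k],z[k],rcond=None)[0][:2])))
cv2.imwrite("pics/end.png",im[:,:,::-1])
E
```

```text
26.75 [0.60656896 0.10472292 0.16178084] [[0.283, -0.947, -0.151], [-0.836, -0.321, 0.445], [-0.47, 0.001, -0.883]] [ 0.2 -0.2  0.2]
0.015 35 [0.5341 0.3123]
0.045 151 [0.5348 0.3127]
0.075 284 [0.5355 0.3126]
roll [0.5352 0.3127] rel home (along,lat) 0.003 -0.0028
to [0.554 0.191] units [0.61 0.88 6.1 ]
to [0.546 0.251] units [-1.46  0.41  7.2 ]
to [0.538 0.31 ] units [-3.54 -0.06  8.31]
[(array([0.5354, 0.3105]), 0.0444, np.int64(653)), (array([ 0.5161, -0.3152]), 0.0567, np.int64(1077))]
[(array([0.5406, 0.3168]), 0.0478, np.int64(609)), (array([ 0.521 , -0.3135]), 0.0602, np.int64(751))]
tilt 0.9261921298259556
tilt 0.38914308951921567
```

View pics/end.png

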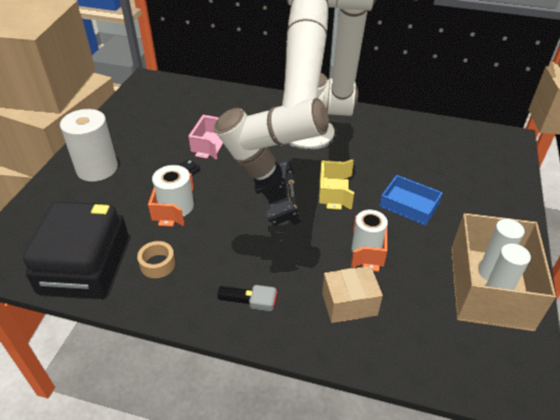

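Both rolls stand upright in their holders, slim at (370,235) and fat at (173,190). They are within about 4 mm of home, the robot touches nothing, and nothing else on the bench has moved.

```bash
python3 -c "
from station import r
print(r.finish_job())"
```

```text
the job is handed in; nothing more can be done
None
```

Job handed in at about 27 s with both rolls upright in their matching holders, each measured within about 4 mm of home; the slim roll leaned roughly 10° partway through (estimated by eye) but settled upright again, and the hand-in returned no verdict.

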